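# Feed the agitator shaft through the bench mixer's spindle and steady

### The job

Get the bench mixer ready for its paddle: first swing the mixer's steady arm in under the head until it meets its stop. Then take the long shaft (not the short one) out of the rack and feed it from above, threaded end down, through the head's hollow spindle and on through the steady's bushing, until the threaded end hangs about half-way between the steady and the mixer's base plate. Finish while still holding the shaft there, at rest, clear of the base plate and not forced against the bushings, so that the paddle can be screwed on from below; leave the short shaft, the open tin and the mixing cup where they are.

Things in the scene. Friction and masses are not known exactly. Their poses are not given: they have to be found in the camera images.
- mixer: Bench mixer, fixed: grey base plate 185 x 115 mm (its top 12 mm above the bench), a 22 mm steel column, a grey belt housing (top 156 mm above the bench, underside 130 mm, 60 mm wide) that reaches forward from the column, a black motor behind. Origin: on the column's axis at bench height. Its x axis points to the back, so the head reaches from the column along its -x axis; z is up.
- spindle_mouth (a point): Centre of the upper mouth of the head's hollow spindle, a brass bushing with vertical axis: 75 mm ahead (mixer -x) of the column's axis, 160 mm above the bench. The mouth is 23 mm wide and narrows within 6 mm to the bore of 15 mm, which goes right through and ends 124 mm above the bench.
- steady (a joint): Steady arm, a flat aluminium arm that turns about the column's axis, 85 to 103 mm above the bench. 0 rad: at its stop, its bushing exactly in line under the spindle; it grows as the arm swings out to the left as seen from the robot (clockwise from above), at most 1.0. It stays where it is left; moving it takes about 1 N at the knob.
- steady_mouth (a point): Centre of the upper mouth of the brass bushing in the steady arm, vertical axis, 75 mm from the column's axis, 105 mm above the bench; mouth 23 mm wide, narrowing within 6 mm to a bore of 15 mm that goes right through and ends 83 mm above the bench.
- steady_knob (a point): Centre of the black upright knob on the outer end of the steady arm, 130 mm from the column's axis: a cylinder 15 mm thick whose gripping part reaches from 118 to 144 mm above the bench; this point is 131 mm above the bench. With the arm at its stop the knob's axis is 27 mm in front of the housing's nose.
- long_shaft_mid (a point): Centre (half-way up) of the long shaft: a plain round steel rod 12 mm thick and 175 mm long, about 0.11 kg, bevelled at both ends, with a thread on its lower 20 mm. It stands upright in one of the rack's holes; its z axis runs along it towards the plain top end.
- long_shaft_foot (a point): Centre of the lower, threaded end of the long shaft, 87.5 mm below its centre along its axis.
- long_shaft_top (a point): Centre of the upper, plain end of the long shaft, 87.5 mm above its centre along its axis.
- short_shaft_mid (a point): Centre of the short shaft, otherwise alike but 125 mm long, upright in another hole of the rack. Leave it there.
- rack: Shaft rack, fixed: a wooden block 45 x 130 x 40 mm with three upright holes 14.5 mm wide in a row along its y axis (at -45, 0 and +45 mm) on a 70 x 150 mm foot 6 mm thick. A shaft stands 6 mm above the bench, 34 mm deep in its hole; the long one stands in either outer hole, the short one in the other. Origin: centre of its underside.
- sample_tin: Open quarter-litre paint tin, 67 mm across, 72 mm high, behind the mixer's right side. Origin: centre of its underside. Leave it.
- cup: Clear mixing cup, 73 mm across, 86 mm high, behind the rack. Origin: centre of its underside. Leave it. (Furniture: the balance between rack and mixer has a pan 105 mm high, a tall pistol-shaped meter leans over its far side, another stands right of the rack, a screen hangs above to the right; pass on the side nearer the robot.)

How it is judged:
By the outcome, as a careful person would: the job done as asked, in the order asked, and still so for the second after the job is handed in, while the arm keeps its last pose, push and grip.
It also fails if it takes over 70 s, if anything falls off the work surface, if the arm or the gripper's body presses on something with over 40 N, if the wrist force passes 120 N, or if a joint passes its speed limit or range.

### The arm

A 7-joint arm with a two-finger parallel gripper is mounted at the origin on a cart in front of the work surface, level with it; the furniture and walls round the work are solid. World frame = base frame: x ahead of the robot, y to its left, z up, the work surface at z = 0. Lengths are in m, angles in rad, forces in N, time in s.
With the tool pointing down it reaches from about 0.35 to 0.9 m from the base axis. Payload 8.1 kg.
Tool frame: the origin (TCP) lies at the very end of the fingers, on their centre line; the grasp point (between the pads) lies 19 mm behind it (r.grasp_offset is the distance from the TCP to the grasp point, in m); z points along the fingers, y is the direction in which the jaws open and shut (so a half turn about z gives the same grasp; the last joint's range is limited). The gripper opens to 92 mm and grips with 3 to 60 N. Pads are 19 mm wide; open, the fingers measure 130 mm over their backs; the gripper's body (75 mm by 190 mm) begins 47 mm behind the grasp point.
Start: joints at [1.161, 0.434, 0.025, 1.573, -0.012, 1.134, -0.075], TCP at [0.189, -0.596, 0.227] pointing down, gripper open.
Joint ranges: [-2.62, 2.62], [-0.44, 2.09], [-1.27, 1.32], [0.08, 2.57], [-1.32, 4.46], [0.12, 2], [-2.74, 2.74]. Speed limits (rad/s): [2.22, 2.22, 3.01, 3.01, 3.14, 3.14, 3.14].

### API

Orientations are given as a rotation vector (axis times angle).
In Python, from cell import r, eyes gives the robot as it stands.
- The arm moves only by the tool jog_arm, never from a script. Its argument "plan" is a list of rows, each a list of 7 numbers: the shift along the world's x, y, z in m, then the turn, a rotation vector about the world's x, y, z in units of 6 degrees (1.0 is 6 degrees), then the finger opening in m, from 0 to 0.0918. In form: [[dx, dy, dz, ax, ay, az, grip], ...]. A call has 1 to 20 rows; each row shifts and turns the pose as measured when the row begins; what a row does not reach is not made up. A row lasts 1/8 s, in which the tool goes at most 62.5 mm and 10.7 degrees, less where a joint would pass 70% of its speed; a pose out of reach is approached as far as the arm can. A call with a gripper value outside its range is refused whole. The fingers move at their own pace and stop on an object; "force" is the grip in N (left out, the last holds). Time passes only in rows, so rows that do not move let the fingers close. It gives the time, the measured TCP pose, the force and the opening at its end, in the units of the state.
- r.state(): the state, without advancing time (a new reading comes with each control period).
- eyes.camera(name): name is "side" or "top" or "wrist"; returns the picture (480x640x3 uint8, red, green, blue); there is no depth.
- eyes.camera_model(name): a dict with "vertical_fov" (degrees; the focal length in pixels is half the picture's height over the tangent of half this angle, whatever the lens; pixels are square), "cx", "cy" (the principal point, pixels), "rvec" (rotation vector, rad) and "tvec" (3), from world to camera coordinates, as OpenCV has them; the wrist camera has in their place "T_tool_cam" (4x4, takes a point from camera to tool coordinates, whose origin is the TCP and whose axes are the flange's). Camera axes: x right, y down, z forward; pixel columns grow to the right and rows downward; lengths in m; the calibration is good to about 2 mm. A picture is of the moment at which its call begins: read the wrist's pose just before it. camera_model takes no time and is no camera call.
- r.hand_in(): hands the job in, once; it reports no verdict.
The state is a dict: "time_s": time; "joint_positions": joint angles; "dq": joint speeds; "effort": joint torques, N m; "tcp_pos": TCP position; "tool_rot": TCP orientation; "contact_force": force on the tool from outside, world axes, zero at the start; "ft_torque": the same for the moment, N m; "opening": opening from 0.0 (shut) to 1.0 (fully open).
Only numpy, scipy, OpenCV 4.12 (cv2) and the standard library are available. Lean on these libraries where they do the work, as an engineer would, in place of code of your own. Each camera call takes 0.05 s, during which the arm holds its last target.

## Working session

There is one attempt and no reset: what is moved stays moved. The work goes in short steps, Python scripts to look and compute and a tool call to move; the robot and the scene stay as the last step left them, time stands still between calls to the robot, and variables do not carry over. Pictures are saved under pics/ and viewed, and the job is handed in when it is done.

Besides the shell and the picture viewer there is one more tool, called after "Call:" in YAML: its name, and indented under it one key for each argument. jog_arm: Moves the arm, as the interface text tells. Its arguments: {"type":"object","properties":{"plan":{"type":"array"},"force":{"type":"number"}},"required":["plan"]}

```bash
ls; mkdir -p pics; python3 - <<'E'
from cell import r,eyes
import cv2
for n in ("side","top","wrist"):
    s=r.state()
    im=eyes.camera(n); cv2.imwrite(f"pics/{n}0.png",im[:,:,::-1])
    print(n,eyes.camera_model(n))
print(r.state(), r.grasp_offset)
E
```

```text
pics
side {'vertical_fov': 56.60488920773767, 'cx': 313.2493644796512, 'cy': 247.87442703273263, 'rvec': array([ 0.35258487, -2.54758176,  1.56723988]), 'tvec': array([0.59727831, 0.13456647, 0.88407387])}
top {'vertical_fov': 45.81228106595923, 'cx': 322.2492991305972, 'cy': 236.92859615234713, 'rvec': array([ 2.12145125, -2.14211877,  0.18226586]), 'tvec': array([0.13777439, 0.62542222, 1.14788466])}
wrist {'vertical_fov': 58.478670312357984, 'cx': 316.3306942039512, 'cy': 237.07531262922276, 'T_tool_cam': array([[ 1.21286003e-03, -9.53669166e-01, -3.00854868e-01,
         8.16651551e-02],
       [ 9.99999120e-01,  9.94993514e-04,  8.77380931e-04,
         3.68993507e-04],
       [-5.37382498e-04, -3.00855667e-01,  9.53669533e-01,
        -1.57782459e-01],
       [ 0.00000000e+00,  0.00000000e+00,  0.00000000e+00,
         1.00000000e+00]])}
{'time_s': 0.15, 'joint_positions': array([ 1.16144267,  0.43507393,  0.02499187,  1.57386947, -0.01158042,
        1.1340139 , -0.0751006 ]), 'dq': array([-0.00045712, -0.001621  ,  0.00116468, -0.00194396,  0.00011291,
       -0.00100266, -0.00140814]), 'effort': array([ 7.44113931e-04, -6.68266869e+01,  9.84894298e-01, -3.14694571e+01,
       -6.07035938e-02,  3.94728931e-02,  1.22082420e-04]), 'tcp_pos': array([ 0.18855108, -0.59547597,  0.22612584]), 'tool_rot': array([-3.10356779e+00, -4.79661386e-01,  5.03015861e-04]), 'contact_force': array([-0.22211965,  0.075862  , -0.30530984]), 'ft_torque': array([-0.01021663, -0.01447502,  0.00780078]), 'opening': 1.0001714178683583} 0.0188
```

View pics/side0.png

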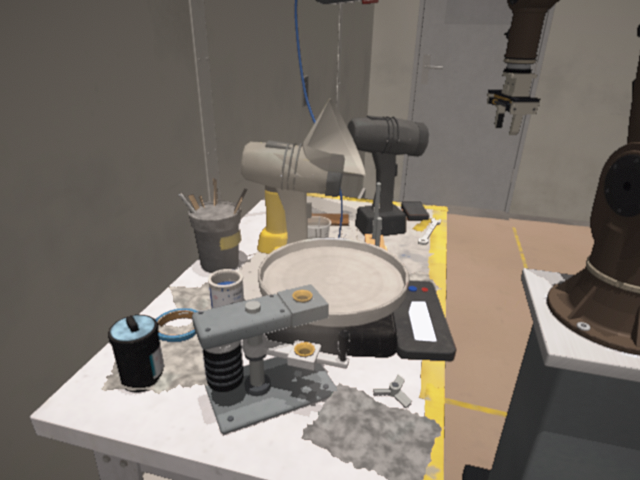

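View pics/top0.png

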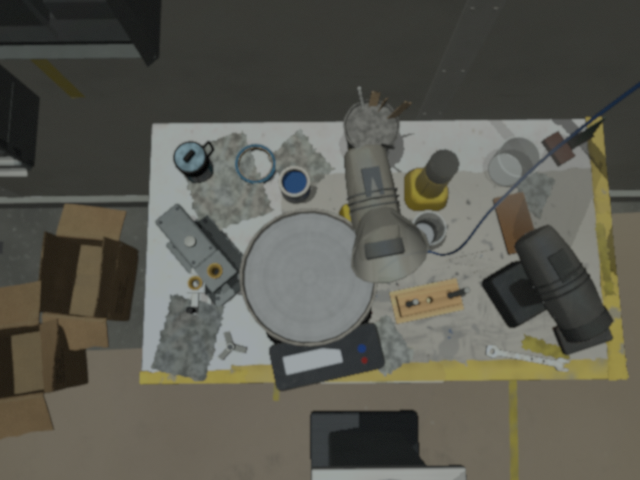

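View pics/wrist0.png

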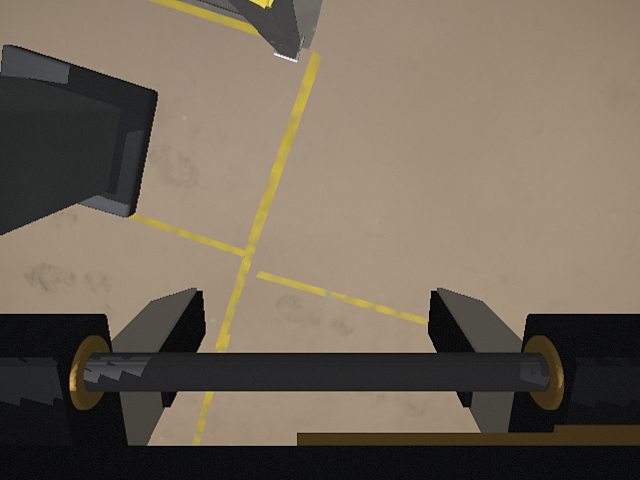

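The top view shows the mixer at about (205,255), with the brass spindle at (215,270) and the steady bushing at (196,285). The rack is at about (428,300), with the long shaft at its right end. I'll zoom in on both.

```bash
python3 - <<'E'
import cv2,numpy as np
t=cv2.imread("pics/top0.png"); s=cv2.imread("pics/side0.png")
a=cv2.resize(t[195:320,150:250],None,fx=4,fy=4,interpolation=cv2.INTER_CUBIC)
b=cv2.resize(t[270:330,380:480],None,fx=4,fy=4,interpolation=cv2.INTER_CUBIC)
b=cv2.copyMakeBorder(b,0,a.shape[0]-b.shape[0],0,0,cv2.BORDER_CONSTANT)
cv2.imwrite("pics/topz.png",np.hstack([a,b]))
cv2.imwrite("pics/sidez.png",cv2.resize(s[270:430,190:360],None,fx=3.5,fy=3.5,interpolation=cv2.INTER_CUBIC))
cv2.imwrite("pics/sidez2.png",cv2.resize(s[170:270,290:450],None,fx=5,fy=5,interpolation=cv2.INTER_CUBIC))
E
```

```text
(no output)
```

View pics/topz.png

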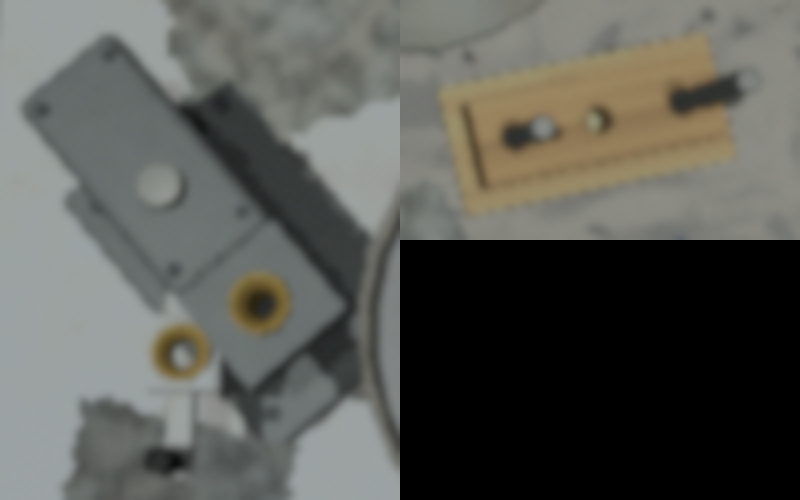

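View pics/sidez.png

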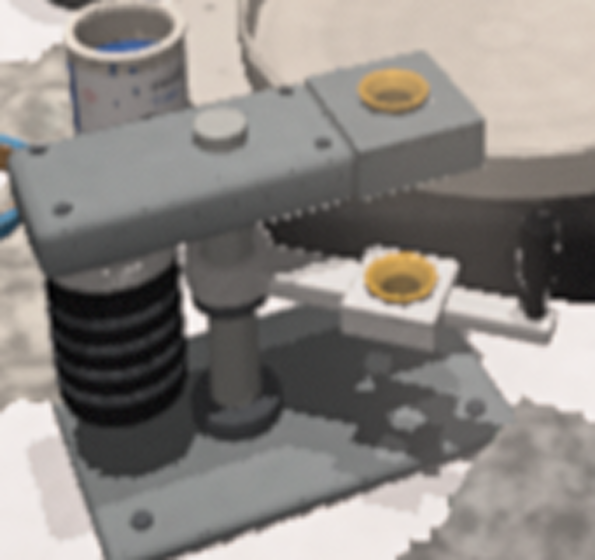

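View pics/sidez2.png

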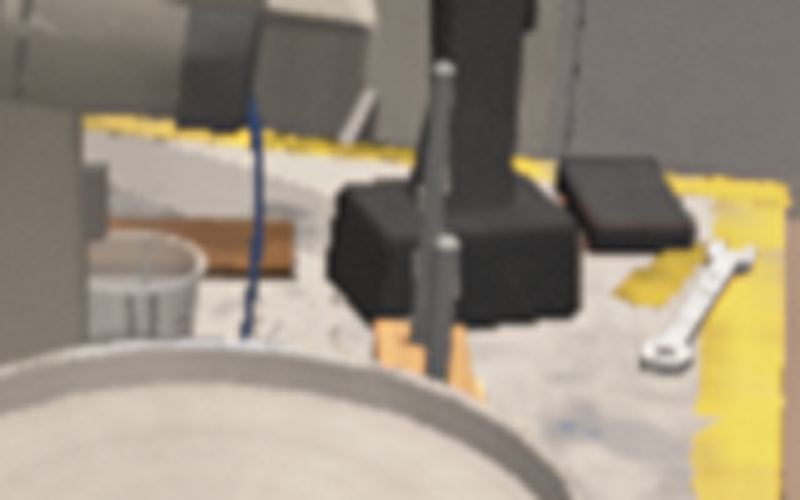

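```bash
cat > h.py <<'E'
import numpy as np,cv2
from scipy.spatial.transform import Rotation as R
from cell import r,eyes
def cam(n,st=None):
    m=eyes.camera_model(n); f=240/np.tan(np.radians(m['vertical_fov']/2))
    K=np.array([[f,0,m['cx']],[0,f,m['cy']],[0,0,1]])
    if 'rvec' in m:
        Rm=cv2.Rodrigues(m['rvec'])[0]; t=m['tvec']
    else:
        T=np.eye(4);T[:3,:3]=R.from_rotvec(st['tool_rot']).as_matrix();T[:3,3]=st['tcp_pos']
        W=np.linalg.inv(T@m['T_tool_cam']); Rm=W[:3,:3];t=W[:3,3]
    return K,Rm,t
def ray(C,p):
    K,Rm,t=C; return -Rm.T@t, Rm.T@np.linalg.inv(K)@np.array([p[0],p[1],1.])
def atz(C,p,z):
    o,d=ray(C,p); return o+d*(z-o[2])/d[2]
def tri(obs):
    A=np.zeros((3,3));b=np.zeros(3)
    for C,p in obs:
        o,d=ray(C,p);d=d/np.linalg.norm(d);M=np.eye(3)-np.outer(d,d);A+=M;b+=M@o
    return np.linalg.solve(A,b)
def proj(C,P):
    K,Rm,t=C;q=K@(Rm@np.asarray(P,float)+t);return q[:2]/q[2]
E
python3 - <<'E'
from h import *
np.set_printoptions(precision=4,suppress=True)
T=cam('top');S=cam('side')
for n,pt,ps,z in [('spindle',(214.6,270.4),(302.1,295.9),.16),('steady',(194.9,282.6),(304.1,349),.105),('long',(466.6,289.6),(378.6,182.9),.181),('short',(415.4,301.6),(379.4,217.6),.131),('knobtop',(190.5,309.6),(344.2,331.5),.144),('column',(189.6,241.1),(252,305.5),.162)]:
    print(n,'top',atz(T,pt,z),'side',atz(S,ps,z),'tri',tri([(T,pt),(S,ps)]))
print('top cam',-T[1].T@T[2],'side',-S[1].T@S[2])
E
```

```text
spindle top [0.5456 0.3376 0.16  ] side [0.5443 0.3417 0.16  ] tri [0.5456 0.338  0.1575]
steady top [0.5278 0.3869 0.105 ] side [0.5271 0.3895 0.105 ] tri [0.5279 0.3873 0.1031]
long top [ 0.5028 -0.1355  0.181 ] side [ 0.5015 -0.136   0.181 ] tri [ 0.5021 -0.1355  0.1812]
short top [ 0.4844 -0.0477  0.131 ] side [ 0.4839 -0.0494  0.131 ] tri [ 0.484  -0.0475  0.1318]
knobtop top [0.4726 0.3851 0.144 ] side [0.4725 0.3854 0.144 ] tri [0.4726 0.3851 0.1438]
column top [0.6024 0.3865 0.162 ] side [0.6029 0.3873 0.162 ] tri [0.6028 0.3867 0.1615]
top cam [0.4222 0.1321 1.2378] side [0.3893 0.8613 0.5128]
```

```bash
python3 - <<'E'
from h import *
np.set_printoptions(precision=3,suppress=True)
T=cam('top');S=cam('side')
print('table edge',atz(T,(400,380),0),atz(T,(145,380),0))
for n,p in [('meterbase L',(485,285)),('meterbase far',(500,325)),('box near',(585,352)),('barrel left',(520,242)),('barrel near',(608,305)),('pan left',(242,275)),('pan near',(308,344)),('display near',(275,388)),('cone tip',(390,280)),('conel',(352,265)),('housing corner near',(212,292))]:
    print(n,[atz(T,p,z)[:2] for z in (.0,.1,.2,.3)])
# grey/dark meter barrel side view
print('barrel tri', tri([(T,(535,240)),(S,(365,130))]), tri([(T,(600,315)),(S,(420,140))]))
print('grey cone', tri([(T,(392,250)),(S,(345,150))]))
w=cv2.imread("pics/side0.png")
cv2.imwrite("pics/sz3.png",cv2.resize(w[0:270,230:470],None,fx=2.2,fy=2.2))
E
```

```text
table edge [ 0.327 -0.03   0.   ] [0.332 0.51  0.   ]
meterbase L [array([ 0.526, -0.222]), array([ 0.518, -0.193]), array([ 0.509, -0.165]), array([ 0.501, -0.136])]
meterbase far [array([ 0.44 , -0.249]), array([ 0.438, -0.218]), array([ 0.437, -0.188]), array([ 0.436, -0.157])]
box near [array([ 0.381, -0.427]), array([ 0.384, -0.382]), array([ 0.388, -0.337]), array([ 0.391, -0.291])]
barrel left [array([ 0.62 , -0.305]), array([ 0.604, -0.269]), array([ 0.588, -0.234]), array([ 0.572, -0.199])]
barrel near [array([ 0.48 , -0.486]), array([ 0.476, -0.436]), array([ 0.471, -0.386]), array([ 0.466, -0.336])]
pan left [array([0.553, 0.308]), array([0.543, 0.294]), array([0.532, 0.28 ]), array([0.521, 0.265])]
pan near [array([0.404, 0.164]), array([0.405, 0.162]), array([0.407, 0.159]), array([0.408, 0.157])]
display near [array([0.313, 0.235]), array([0.322, 0.226]), array([0.33 , 0.218]), array([0.339, 0.21 ])]
cone tip [array([ 0.539, -0.015]), array([ 0.53 , -0.003]), array([0.52 , 0.009]), array([0.511, 0.02 ])]
conel [array([0.573, 0.067]), array([0.561, 0.072]), array([0.549, 0.078]), array([0.536, 0.083])]
housing corner near [array([0.517, 0.373]), array([0.509, 0.353]), array([0.501, 0.334]), array([0.494, 0.314])]
barrel tri [ 0.567 -0.233  0.28 ] [ 0.439 -0.352  0.238]
grey cone [0.559 0.014 0.291]
```

View pics/sz3.png

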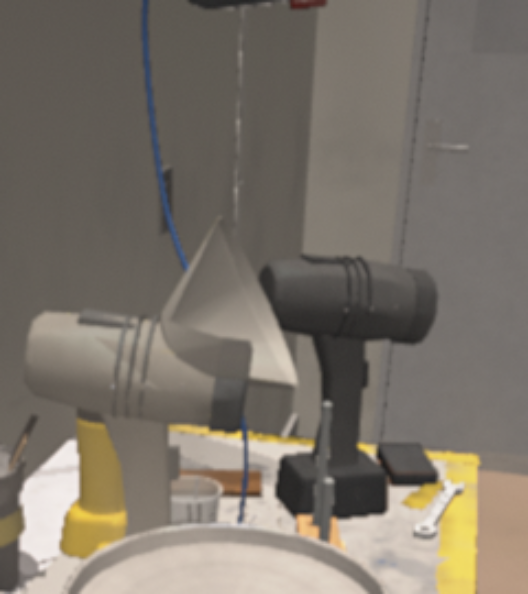

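The two cameras agree to about 3 mm, and the known lengths match: column to spindle 75 mm, to bushing 75 mm, to knob 130 mm, and 90 mm between the shafts. The long shaft stands at (0.502, -0.135) and the steady is about 0.7 rad out. I'll go to the knob along the robot's side.

Call:
jog_arm:
  plan:
    - [0.01,0.04,0.005,0,0,1.35,0.09]
    - [0.01,0.04,0.005,0,0,1.35,0.09]
    - [0.01,0.04,0.005,0,0,1.35,0.09]
    - [0.01,0.04,0.005,0,0,1.35,0.09]
    - [0.01,0.04,0.005,0,0,1.35,0.09]
    - [0.0125,0.04,0,0,0,1.35,0.09]
    - [0.0125,0.04,0,0,0,1.35,0.09]
    - [0.0125,0.04,0,0,0,1.35,0.09]
    - [0.0125,0.04,0,0,0,1.35,0.09]
    - [0.012,0.04,0,0,0,1.35,0.09]
    - [0.012,0.04,0,0,0,1.35,0.09]
    - [0.012,0.04,0,0,0,1.35,0.09]
    - [0.012,0.04,0,0,0,1.35,0.09]
    - [0.012,0.04,0,0,0,1.35,0.09]
    - [0.012,0.04,0,0,0,1.35,0.09]
    - [0,0.04,0,0,0,1.35,0.09]
    - [0,0.04,0,0,0,1.35,0.09]
    - [0,0.04,0,0,0,1.35,0.09]
    - [0,0.04,0,0,0,1.35,0.09]
    - [0,0.04,0,0,0,1.35,0.09]

```text
time_s: 2.65
tcp_pos: [0.3603, 0.2284, 0.25]
tool_rot: [-0.123, 3.132, -0.006]
contact_force: [0.0, 0.0, 0.4]
opening: 0.981
```

Call:
jog_arm:
  plan:
    - [0.022,0.03,-0.005,0,0,-0.2,0.09]
    - [0.022,0.03,-0.005,0,0,-0.2,0.09]
    - [0.022,0.03,-0.005,0,0,-0.2,0.09]
    - [0.022,0.03,-0.005,0,0,-0.1,0.09]
    - [0.02,0.03,-0.005,0,0,0,0.09]
    - [0,0,0,0,0,0,0.09]

```text
time_s: 3.4
tcp_pos: [0.4706, 0.3852, 0.2216]
tool_rot: [-0.011, 3.137, -0.01]
contact_force: [0.2, 0.3, 0.2]
opening: 0.98
```

```bash
python3 - <<'E'
from h import *
np.set_printoptions(precision=4,suppress=True)
s=r.state(); im=eyes.camera('wrist').copy(); print(s['tcp_pos'],s['tool_rot'],s['joint_positions'])
C=cam('wrist',s)
for P in [(.4726,.3852,.144),(.528,.387,.105),(.6026,.3867,.162),(.5453,.339,.160)]:
    p=proj(C,P); print(P,p); cv2.drawMarker(im,tuple(int(v) for v in p),(255,0,255),0,12,1)
cv2.imwrite("pics/w1.png",im[:,:,::-1])
E
```

```text
[0.4706 0.3852 0.2216] [-0.0111  3.1368 -0.0097] [-0.2102  0.5601 -0.8753  1.5712  0.456   1.2268  0.4097]
(0.4726, 0.3852, 0.144) [317.8664 251.9216]
(0.528, 0.387, 0.105) [319.8627 306.991 ]
(0.6026, 0.3867, 0.162) [318.2195 454.4391]
(0.5453, 0.339, 0.16) [239.4729 374.5342]
```

View pics/w1.png

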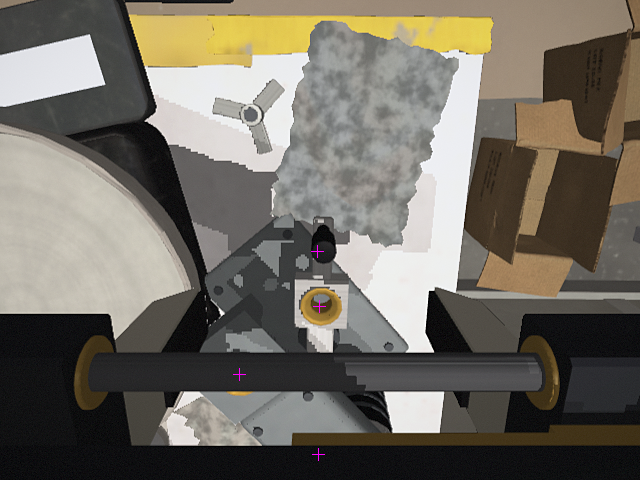

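The knob's top shows at (324,250), within 3 mm of the predicted point, and the spindle and bushing are where they should be. I'll descend over the knob with the jaws partly closed.

Call:
jog_arm:
  plan:
    - [0.0005,0.0005,-0.02,0,0,0,0.05]
    - [0.0005,0.0005,-0.025,0,0,0,0.05]
    - [0,0,-0.025,0,0,0,0.05]
    - [0,0,-0.02,0,0,0,0.05]
    - [0,0,-0.012,0,0,0,0.05]
    - [0,0,0,0,0,0,0.05]

```text
time_s: 4.2
tcp_pos: [0.4692, 0.378, 0.114]
tool_rot: [-0.007, 3.137, -0.019]
contact_force: [-0.4, -0.3, 0.6]
opening: 0.543
```

Call:
jog_arm:
  plan:
    - [0.003,0.009,0,0,0,0,0.05]
    - [0,0,0,0,0,0,0.018]
    - [0,0,0,0,0,0,0.01]
    - [0,0,0,0,0,0,0.01]
    - [0,0,0,0,0,0,0.01]
  force: 6

```text
time_s: 4.82
tcp_pos: [0.4731, 0.3888, 0.1164]
tool_rot: [-0.007, 3.134, -0.015]
contact_force: [0.0, 0.9, -0.7]
opening: 0.16
```

Call:
jog_arm:
  plan:
    - [0.0005,-0.0113,0,0,0,0.83,0.01]
    - [0.0015,-0.0113,0,0,0,0.83,0.01]
    - [0.0024,-0.011,0,0,0,0.83,0.01]
    - [0.0034,-0.0109,0,0,0,0.83,0.01]
    - [0.0044,-0.0104,0,0,0,0.83,0.01]
    - [0.0052,-0.0101,0,0,0,0.83,0.01]

```text
time_s: 5.58
tcp_pos: [0.4893, 0.3237, 0.1165]
tool_rot: [-0.843, 3.017, -0.008]
contact_force: [1.0, 1.6, -1.8]
opening: 0.161
```

Call:
jog_arm:
  plan:
    - [0.006,-0.0095,0,0,0,0.7,0.01]
    - [0.0045,-0.006,0,0,0,0.5,0.01]
    - [0.003,-0.004,0,0,0,0.3,0.01]
    - [0.002,-0.0025,0,0,0,0,0.01]

```text
time_s: 6.08
tcp_pos: [0.504, 0.3023, 0.1165]
tool_rot: [-1.087, 2.939, -0.0]
contact_force: [-6.9, 9.1, -3.8]
opening: 0.162
```

The tangential force jumped to about 11 N at the predicted stop position, 40.6°. I'll release, lift and check.

Call:
jog_arm:
  plan:
    - [0,0,0,0,0,0,0.035]
    - [0,0,0,0,0,0,0.045]
    - [0,0,0,0,0,0,0.045]
    - [0,0,0.01,0,0,0,0.045]
    - [0,0,0.025,0,0,0,0.045]
    - [0,0,0.03,0,0,0,0.045]
    - [0,0,0.03,0,0,0,0.045]
    - [0,0,0.03,0,0,0,0.05]
    - [-0.025,-0.015,0.02,0,0,0,0.05]
    - [-0.025,-0.015,0,0,0,0,0.05]
    - [-0.01,0,0,0,0,0,0.05]
    - [0,0,0,0,0,0,0.05]

```text
time_s: 7.58
tcp_pos: [0.4426, 0.2725, 0.2718]
tool_rot: [-1.083, 2.935, -0.002]
contact_force: [0.1, 0.2, 0.2]
opening: 0.544
```

```bash
python3 - <<'E'
from h import *
np.set_printoptions(precision=4,suppress=True)
s=r.state(); W=eyes.camera('wrist').copy();S_=eyes.camera('side').copy()
C=cam('wrist',s);S=cam('side')
print(s['tcp_pos'],s['tool_rot'],s['joint_positions'])
for P in [(.504,.3023,.144),(.5453,.339,.160),(.5453,.339,.105)]:
    print(proj(C,P),proj(S,P))
cv2.imwrite("pics/w2.png",W[:,:,::-1])
cv2.imwrite("pics/s2.png",cv2.resize(S_[270:430,190:390,::-1],None,fx=4,fy=3.7,interpolation=cv2.INTER_CUBIC))
E
```

```text
[0.4426 0.2725 0.2718] [-1.0833  2.9351 -0.0017] [ 0.1831  0.4501 -1.1662  1.7085  0.4414  1.2643  1.197 ]
[294.3765 309.6088] [335.0384 295.2411]
[295.7343 386.3562] [301.9591 294.8204]
[299.0103 345.5728] [301.946  325.6853]
```

View pics/w2.png

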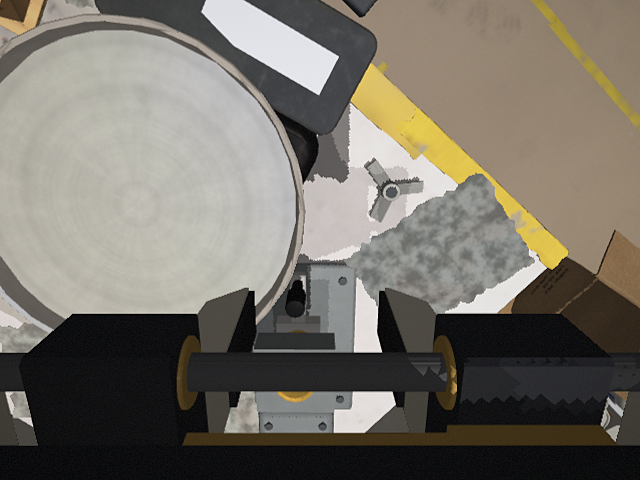

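View pics/s2.png

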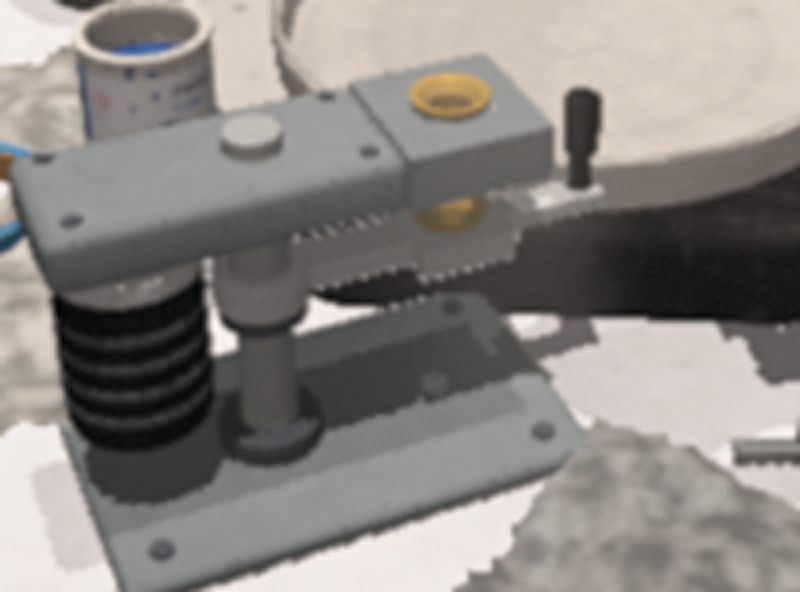

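The knob stands in line with the head: side view (335,296), predicted (335,295). Now to the rack along the near side, turning as I go.

Call:
jog_arm:
  plan:
    - [-0.03,-0.03,0,0,0,-1.3,0.06]
    - [-0.03,-0.036,0,0,0,-1.3,0.06]
    - [0,-0.036,0,0,0,-1.3,0.06]
    - [0,-0.036,0,0,0,-1.3,0.06]
    - [0,-0.036,0,0,0,-1.3,0.06]
    - [0,-0.036,0,0,0,-1.3,0.06]
    - [0,-0.036,0,0,0,-1.3,0.06]
    - [0,-0.036,0,0,0,-1.3,0.06]
    - [0,-0.036,0,0,0,-1.3,0.06]
    - [0,-0.036,0,0,0,-1.3,0.06]
    - [0,-0.03,0,0,0,-1.3,0.06]
    - [0,-0.01,0,0,0,-1.3,0.06]
    - [0,0,0,0,0,-1.3,0.06]
    - [0,0,0,0,0,-1,0.06]
    - [0,0,0,0,0,0,0.06]

```text
time_s: 9.55
tcp_pos: [0.3904, -0.1343, 0.2717]
tool_rot: [1.801, 2.558, 0.0]
contact_force: [0.2, 0.3, 0.3]
opening: 0.657
```

```bash
python3 - <<'E'
from h import *
np.set_printoptions(precision=4,suppress=True)
s=r.state(); W=eyes.camera('wrist').copy()
C=cam('wrist',s)
print(s['tcp_pos'],s['tool_rot'],s['joint_positions'])
print(proj(C,(.5023,-.1355,.181)))
cv2.imwrite("pics/w3.png",W[:,:,::-1])
E
```

```text
[ 0.3904 -0.1343  0.2717] [1.8008 2.5585 0.    ] [ 0.9343  0.105  -0.7822  1.9405  0.0887  1.1164  0.461 ]
[479.3083 297.612 ]
```

View pics/w3.png

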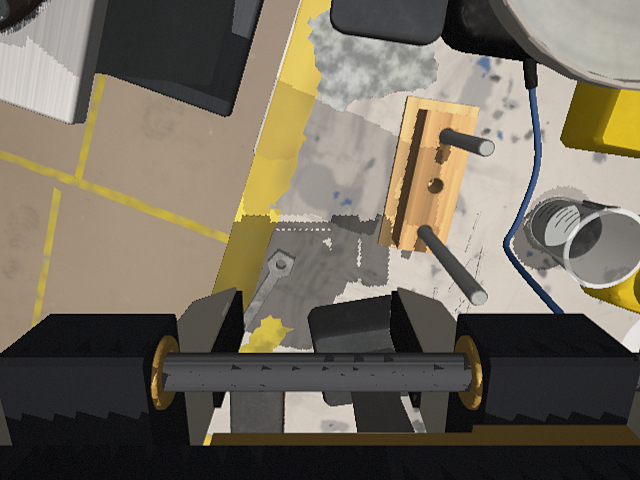

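The long shaft's top shows at (480,298), predicted (479,298). A blue cable runs beyond it, so I'll check its height before moving in.

```bash
python3 - <<'E'
from h import *
np.set_printoptions(precision=3,suppress=True)
T=cam('top');S=cam('side')
# side polyline from enlarged pic (x/2.2+230,y/2.2)
z=np.array([(145,0),(148,60),(160,160),(172,225),(187,268),(245,425),(243,470),(240,520)])/2.2+np.array([230,0])
for p in [(440,254),(455,251),(465,243),(480,222),(500,203),(520,185),(545,160),(580,128)]:
    best=[]
    for h in np.arange(0,.8,.01):
        P=atz(T,p,h);q=proj(S,P)
        xi=np.interp(q[1],z[:,1],z[:,0]); best.append((abs(q[0]-xi),h,P,q))
    b=min(best,key=lambda t:t[0]); print(p,b[0].round(1),b[2],b[3])
E
```

```text
(440, 254) 0.2 [ 0.584 -0.11   0.08 ] [339.745 222.9  ]
(455, 251) 0.1 [ 0.59  -0.141  0.08 ] [340.086 217.785]
(465, 243) 0.9 [ 0.595 -0.145  0.15 ] [339.382 190.292]
(480, 222) 0.7 [ 0.625 -0.159  0.21 ] [329.666 163.402]
(500, 203) 0.9 [ 0.651 -0.186  0.25 ] [322.121 143.429]
(520, 185) 0.2 [ 0.673 -0.209  0.29 ] [316.071 124.173]
(545, 160) 0.0 [ 0.702 -0.235  0.34 ] [307.846 100.648]
(580, 128) 0.7 [ 0.723 -0.254  0.43 ] [301.894  60.167]
```

Call:
jog_arm:
  plan:
    - [0.025,0,-0.01,0,0,0,0.06]
    - [0.03,0,-0.01,0,0,0,0.06]
    - [0.03,0,-0.01,0,0,0,0.06]
    - [0.02,0,-0.005,0,0,0,0.06]
    - [0.006,-0.001,0,0,0,0,0.06]
    - [0,0,0,0,0,0,0.06]

```text
time_s: 10.35
tcp_pos: [0.5057, -0.1358, 0.235]
tool_rot: [1.782, 2.573, -0.0]
contact_force: [-0.1, -0.5, 0.2]
opening: 0.652
```

```bash
python3 - <<'E'
from h import *
np.set_printoptions(precision=4,suppress=True)
s=r.state(); W=eyes.camera('wrist').copy(); S_=eyes.camera('side')
C=cam('wrist',s)
print(s['tcp_pos'],s['tool_rot'],s['joint_positions'])
print(proj(C,(.5023,-.1355,.181)))
a=W[:,:,::-1]; b=cv2.resize(S_[40:280,260:500,::-1],(480,480))
cv2.imwrite("pics/w4.png",cv2.resize(np.hstack([a,b]),(800,343)))
E
```

```text
[ 0.5057 -0.1358  0.235 ] [ 1.7815  2.5728 -0.0005] [ 0.7433  0.3572 -0.765   1.7702  0.2811  1.1142  0.2462]
[309.8883 259.6504]
```

View pics/w4.png

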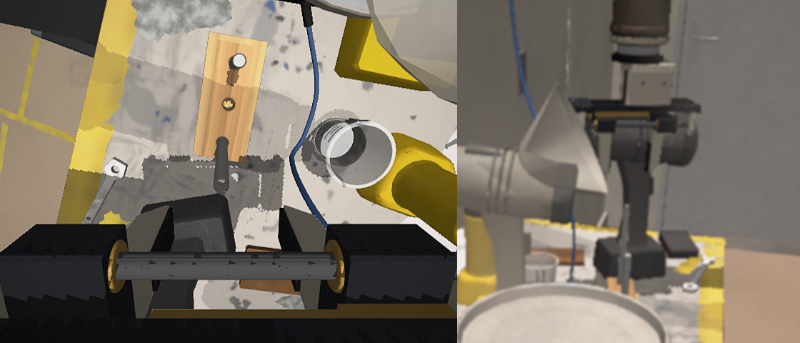

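The shaft top is at (311,259) in the wrist view, predicted (310,260), so it is centred between the fingers. Descending.

Call:
jog_arm:
  plan:
    - [-0.003,0,-0.02,0,0,0,0.06]
    - [0,0,-0.022,0,0,0,0.06]
    - [0,0,-0.022,0,0,0,0.06]
    - [0,0,-0.018,0,0,0,0.06]
    - [0,0,-0.008,0,0,0,0.05]
    - [0,0,0,0,0,0,0.05]

```text
time_s: 11.2
tcp_pos: [0.4993, -0.1379, 0.1463]
tool_rot: [1.78, 2.566, -0.004]
contact_force: [-0.5, -0.0, 0.4]
opening: 0.549
```

```bash
cat >> h.py <<'E'
def tilt():
    s=r.state();M=R.from_rotvec(s['tool_rot']).as_matrix();z=M[:,2]
    c=np.cross(z,[0,0,-1]); 
    print('tcp',s['tcp_pos'].round(4),'tilt fix units',(np.degrees(c)/6).round(3),'yaw',np.degrees(np.arctan2(M[1,0],M[0,0])).round(2),'F',s['contact_force'].round(1),'tau',s['ft_torque'].round(2),'open mm',round(s['opening']*91.8,1),'t',s['time_s'])
E
python3 -c "
from h import *
tilt()"
```

```text
tcp [ 0.4993 -0.1379  0.1463] tilt fix units [0.122 0.129 0.   ] yaw 110.5 F [-0.5 -0.   0.4] tau [-0.   -0.14 -0.  ] open mm 50.4 t 11.2
```

Call:
jog_arm:
  plan:
    - [0.003,0.002,-0.008,0.12,0.13,0,0.05]
    - [0,0,0,0,0,0,0.05]

```text
time_s: 11.45
tcp_pos: [0.5032, -0.1361, 0.1392]
tool_rot: [1.791, 2.58, 0.001]
contact_force: [1.0, 0.6, 0.4]
opening: 0.543
```

```bash
python3 -c "
from h import *
tilt()"
```

```text
tcp [ 0.5032 -0.1361  0.1392] tilt fix units [0.001 0.008 0.   ] yaw 110.48 F [1.  0.6 0.4] tau [-0.02 -0.15 -0.01] open mm 49.8 t 11.45
```

Call:
jog_arm:
  plan:
    - [0,0,0,0,0,0,0.02]
    - [0,0,0,0,0,0,0.01]
    - [0,0,0,0,0,0,0.005]
    - [0,0,0,0,0,0,0.005]
    - [0,0,0,0,0,0,0.005]
    - [0,0,0,0,0,0,0.005]
  force: 30

```text
time_s: 12.2
tcp_pos: [0.5036, -0.136, 0.1398]
tool_rot: [1.79, 2.58, 0.001]
contact_force: [-0.0, -0.8, -0.2]
opening: 0.122
```

```bash
python3 -c "
from h import *
tilt()"
```

```text
tcp [ 0.5036 -0.136   0.1398] tilt fix units [0.003 0.017 0.   ] yaw 110.49 F [-0.  -0.8 -0.2] tau [ 0.04 -0.11 -0.02] open mm 11.2 t 12.2
```

Call:
jog_arm:
  plan:
    - [0,0,0.01,0,0,0,0.005]
    - [0,0,0.015,0,0,0,0.005]
    - [0,0,0.015,0,0,0,0.005]
    - [0,0,0.01,0,0,0,0.005]
    - [0,0,0.01,0,0,0,0.005]
    - [0,0,0,0,0,0,0.005]

```text
time_s: 12.95
tcp_pos: [0.5039, -0.1359, 0.2052]
tool_rot: [1.789, 2.579, 0.002]
contact_force: [-0.4, -0.4, -1.9]
opening: 0.125
```

```bash
python3 - <<'E'
from h import *
tilt()
S_=eyes.camera('side');cv2.imwrite("pics/s5.png",cv2.resize(S_[40:280,260:500,::-1],(600,600)))
E
```

```text
tcp [ 0.5039 -0.1359  0.2052] tilt fix units [0.008 0.033 0.   ] yaw 110.5 F [-0.4 -0.4 -1.9] tau [-0.01 -0.13  0.01] open mm 11.5 t 12.95
```

View pics/s5.png

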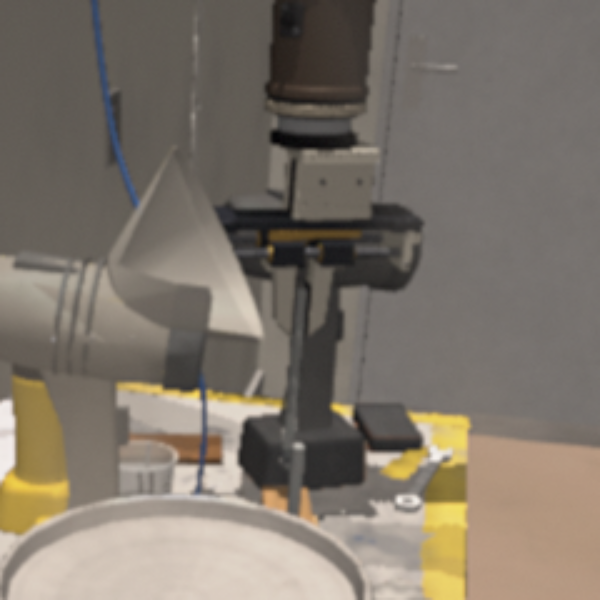

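The shaft is held and clear of the hole. I'll go back toward the robot while raising it, then across.

Call:
jog_arm:
  plan:
    - [-0.01,0,0.01,0,0,0,0.005]
    - [-0.02,0,0.02,0,0,0,0.005]
    - [-0.025,0,0.025,0,0,0,0.005]
    - [-0.025,0,0.025,0,0,0,0.005]
    - [-0.02,0.01,0.025,0,0,0,0.005]
    - [-0.01,0.02,0.015,0,0,0,0.005]
    - [0,0.03,0.005,0,0,0,0.005]
    - [0,0.035,0,0,0,0,0.005]
    - [0,0.035,0,0,0,0,0.005]
    - [0,0.035,0,0,0,0,0.005]
    - [0,0.035,0,0,0,0,0.005]
    - [0,0.035,0,0,0,0,0.005]
    - [0,0.035,0,0,0,0,0.005]
    - [0,0.035,0,0,0,0,0.005]
    - [0,0.035,0,0,0,0,0.005]
    - [0,0.03,0,0,0,0,0.005]
    - [0,0.015,0,0,0,0,0.005]
    - [0,0,0,0,0,0,0.005]

```text
time_s: 15.25
tcp_pos: [0.3745, 0.2602, 0.3326]
tool_rot: [-1.792, -2.58, 0.019]
contact_force: [-0.1, 0.1, -1.7]
opening: 0.123
```

```bash
python3 -c "
from h import *
tilt();print(r.state()['joint_positions'].round(2))"
```

```text
tcp [0.3745 0.2602 0.3326] tilt fix units [ 0.094 -0.067  0.   ] yaw 110.44 F [-0.1  0.1 -1.7] tau [-0.05 -0.16  0.06] open mm 11.3 t 15.25
[ 0.23  0.26 -1.15  1.72  0.24  1.34 -0.61]
```

Call:
jog_arm:
  plan:
    - [0.02,0.01,0,0.03,-0.02,0,0.005]
    - [0.03,0.014,0,0.03,-0.02,0,0.005]
    - [0.03,0.014,0,0.03,-0.02,0,0.005]
    - [0.03,0.014,0,0,0,0,0.005]
    - [0.03,0.013,0,0,0,0,0.005]
    - [0.015,0.008,0,0,0,0,0.005]
    - [0.005,0.002,0,0,0,0,0.005]
    - [0,0,0,0,0,0,0.005]

```text
time_s: 16.25
tcp_pos: [0.5395, 0.325, 0.3324]
tool_rot: [1.797, 2.57, -0.015]
contact_force: [-0.3, -1.1, -1.6]
opening: 0.12
```

```bash
python3 - <<'E'
from h import *
tilt();print(r.state()['joint_positions'].round(2))
s=r.state(); W=eyes.camera('wrist').copy(); S_=eyes.camera('side').copy();T_=eyes.camera('top').copy()
np.save('W.npy',W);np.save('S.npy',S_)
t=s['tcp_pos'];S=cam('side');C=cam('wrist',s)
print('foot/shaft pred side',proj(S,t+[0,0,-.1338]),proj(S,t),'wrist foot',proj(C,t+[0,0,-.1338]),'spindle',proj(C,(.5453,.339,.16)),proj(S,(.5453,.339,.16)))
cv2.imwrite("pics/w6.png",W[:,:,::-1])
cv2.imwrite("pics/s6.png",cv2.resize(S_[160:360,200:400,::-1],(600,600),interpolation=cv2.INTER_CUBIC))
cv2.imwrite("pics/t6.png",cv2.resize(T_[200:320,140:300,::-1],(800,600),interpolation=cv2.INTER_CUBIC))
E
```

```text
tcp [0.5395 0.325  0.3324] tilt fix units [ 0.102 -0.01   0.   ] yaw 110.07 F [-0.3 -1.1 -1.6] tau [ 0.01 -0.11  0.02] open mm 11.0 t 16.25
[-0.05  0.56 -1.    1.33  0.47  1.5  -0.66]
foot/shaft pred side [308.6571938  267.56447801] [309.39518958 177.66121302] wrist foot [317.23910175 220.77636221] spindle [330.5290967  193.52768547] [301.95909641 294.82037888]
```

View pics/w6.png

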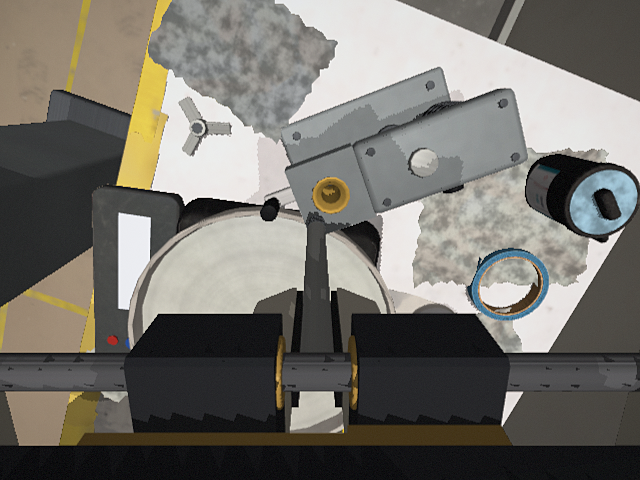

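View pics/s6.png

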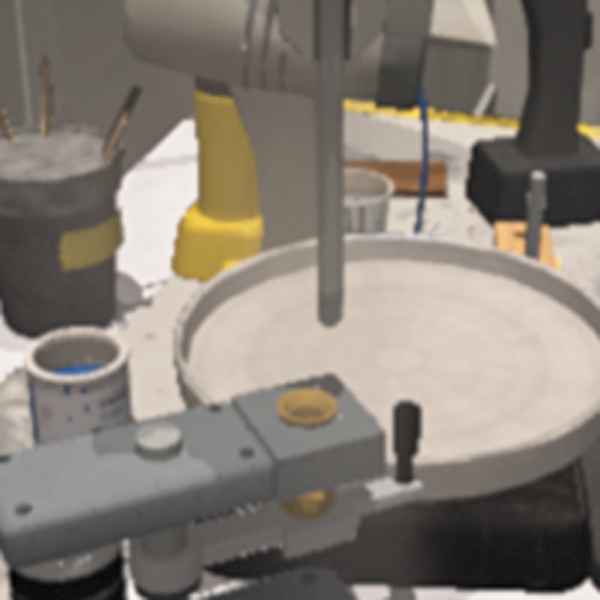

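Everything matches the predictions: foot at (310,267) in the side view and (316,220) in the wrist view, spindle at (331,194). Aligning.

Call:
jog_arm:
  plan:
    - [0.003,0.007,0,0.1,0,0,0.005]
    - [0.003,0.007,0,0,0,0,0.005]
    - [0,0,0,0,0,0,0.005]
    - [0,0,0,0,0,0,0.005]

```text
time_s: 16.9
tcp_pos: [0.5446, 0.3404, 0.3335]
tool_rot: [-1.798, -2.576, -0.002]
contact_force: [0.1, -0.2, -1.1]
opening: 0.124
```

```bash
python3 - <<'E'
from h import *
tilt()
E
```

```text
tcp [0.5446 0.3404 0.3335] tilt fix units [-0.008  0.005  0.   ] yaw 110.15 F [ 0.1 -0.2 -1.1] tau [-0.02 -0.09  0.05] open mm 11.4 t 16.9
```

Call:
jog_arm:
  plan:
    - [0.0007,-0.0014,-0.01,0,0,0,0.005]
    - [0,0,-0.01,0,0,0,0.005]
    - [0,0,-0.008,0,0,0,0.005]
    - [0,0,0,0,0,0,0.005]
    - [0,0,0,0,0,0,0.005]

```text
time_s: 17.52
tcp_pos: [0.5452, 0.3382, 0.3027]
tool_rot: [-1.799, -2.576, 0.001]
contact_force: [-0.1, -1.0, -1.4]
opening: 0.12
```

```bash
python3 - <<'E'
from h import *
tilt()
s=r.state(); W=eyes.camera('wrist').copy(); S_=eyes.camera('side').copy();T_=eyes.camera('top').copy()
t=s['tcp_pos'];S=cam('side');C=cam('wrist',s)
print('foot/shaft pred side',proj(S,t+[0,0,-.1338]),'wrist foot',proj(C,t+[0,0,-.1338]),'spindle',proj(C,(.5453,.339,.16)),proj(S,(.5453,.339,.16)))
a=cv2.resize(W[130:280,240:390,::-1],(400,400),interpolation=cv2.INTER_CUBIC)
b=cv2.resize(S_[240:340,250:350,::-1],(400,400),interpolation=cv2.INTER_CUBIC)
cv2.imwrite("pics/w7.png",np.hstack([a,b]))
E
```

```text
tcp [0.5452 0.3382 0.3027] tilt fix units [ 0.004 -0.005  0.   ] yaw 110.15 F [-0.1 -1.  -1.4] tau [-0.02 -0.16 -0.02] open mm 11.0 t 17.525
foot/shaft pred side [302.20313751 289.36051801] wrist foot [316.48033966 222.51178999] spindle [317.0262496  218.31175047] [301.95909641 294.82037888]
```

View pics/w7.png

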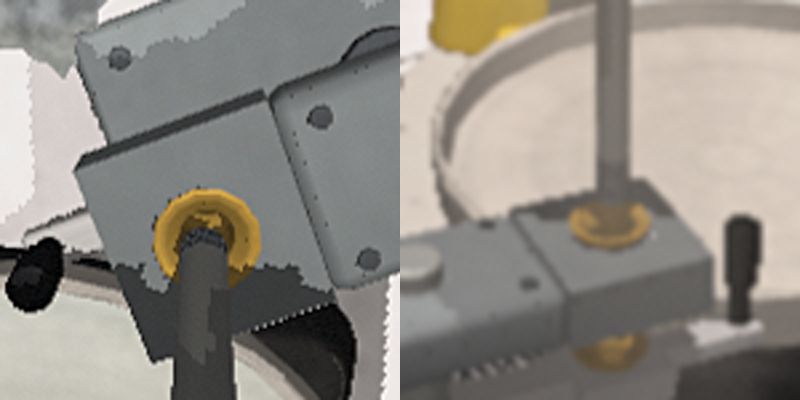

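Call:
jog_arm:
  plan:
    - [0.0006,0.0006,-0.005,0,0,0,0.005]
    - [0,0,-0.005,0,0,0,0.005]
    - [0,0,-0.005,0,0,0,0.005]
    - [0,0,-0.004,0,0,0,0.005]
    - [0,0,0,0,0,0,0.005]

```text
time_s: 18.3
tcp_pos: [0.5458, 0.339, 0.2825]
tool_rot: [1.799, 2.576, -0.0]
contact_force: [0.1, 0.6, -1.7]
opening: 0.127
```

```bash
python3 - <<'E'
from h import *
tilt()
E
```

```text
tcp [0.5458 0.339  0.2825] tilt fix units [ 0.002 -0.001  0.   ] yaw 110.15 F [ 0.1  0.6 -1.7] tau [-0.   -0.15 -0.  ] open mm 11.7 t 18.3
```

The foot is in the bore with no side force. Continuing down to just above the steady.

Call:
jog_arm:
  plan:
    - [0,0,-0.006,0,0,0,0.005]
    - [0,0,-0.006,0,0,0,0.005]
    - [0,0,-0.006,0,0,0,0.005]
    - [0,0,-0.006,0,0,0,0.005]
    - [0,0,-0.006,0,0,0,0.005]
    - [0,0,-0.003,0,0,0,0.005]
    - [0,0,0,0,0,0,0.005]

```text
time_s: 19.18
tcp_pos: [0.5458, 0.3389, 0.247]
tool_rot: [-1.799, -2.576, 0.001]
contact_force: [-0.3, 0.3, -0.7]
opening: 0.121
```

```bash
python3 - <<'E'
from h import *
tilt()
E
```

```text
tcp [0.5458 0.3389 0.247 ] tilt fix units [ 0.003 -0.003  0.   ] yaw 110.15 F [-0.3  0.3 -0.7] tau [-0.04 -0.06  0.01] open mm 11.1 t 19.175
```

Call:
jog_arm:
  plan:
    - [0,0,-0.005,0,0,0,0.005]
    - [0,0,-0.005,0,0,0,0.005]
    - [0,0,-0.005,0,0,0,0.005]
    - [0,0,-0.004,0,0,0,0.005]
    - [0,0,0,0,0,0,0.005]

```text
time_s: 19.8
tcp_pos: [0.5458, 0.3388, 0.2267]
tool_rot: [1.799, 2.576, -0.001]
contact_force: [-0.1, -0.6, -1.7]
opening: 0.12
```

```bash
python3 - <<'E'
from h import *
tilt()
E
```

```text
tcp [0.5458 0.3388 0.2267] tilt fix units [ 0.004 -0.002  0.   ] yaw 110.14 F [-0.1 -0.6 -1.7] tau [-0.03 -0.21 -0.01] open mm 11.0 t 19.8
```

Call:
jog_arm:
  plan:
    - [0,0,-0.006,0,0,0,0.005]
    - [0,0,-0.006,0,0,0,0.005]
    - [0,0,-0.006,0,0,0,0.005]
    - [0,0,-0.006,0,0,0,0.005]
    - [0,0,-0.006,0,0,0,0.005]
    - [0,0,-0.006,0,0,0,0.005]
    - [0,0,-0.005,0,0,0,0.005]
    - [0,0,-0.002,0,0,0,0.005]
    - [0,0,0,0,0,0,0.005]
    - [0,0,0,0,0,0,0.005]

```text
time_s: 21.05
tcp_pos: [0.5459, 0.339, 0.1808]
tool_rot: [-1.799, -2.576, 0.0]
contact_force: [0.5, -0.6, -1.0]
opening: 0.125
```

```bash
python3 - <<'E'
from h import *
tilt()
S_=eyes.camera('side').copy();T_=eyes.camera('top')
S=cam('side');t=r.state()['tcp_pos']
p=proj(S,t+[0,0,-.1338]);print(p,(p-[190,230])*[4,3])
cv2.imwrite("pics/s8.png",cv2.resize(S_[230:430,190:390,::-1],(800,600),interpolation=cv2.INTER_CUBIC))
cv2.imwrite("pics/t8.png",T_[:,:,::-1])
E
```

```text
tcp [0.5459 0.339  0.1808] tilt fix units [ 0.001 -0.001  0.   ] yaw 110.14 F [ 0.5 -0.6 -1. ] tau [-0.02 -0.12  0.03] open mm 11.5 t 21.05
[301.57713723 355.75446313] [446.30854891 377.2633894 ]
```

View pics/s8.png

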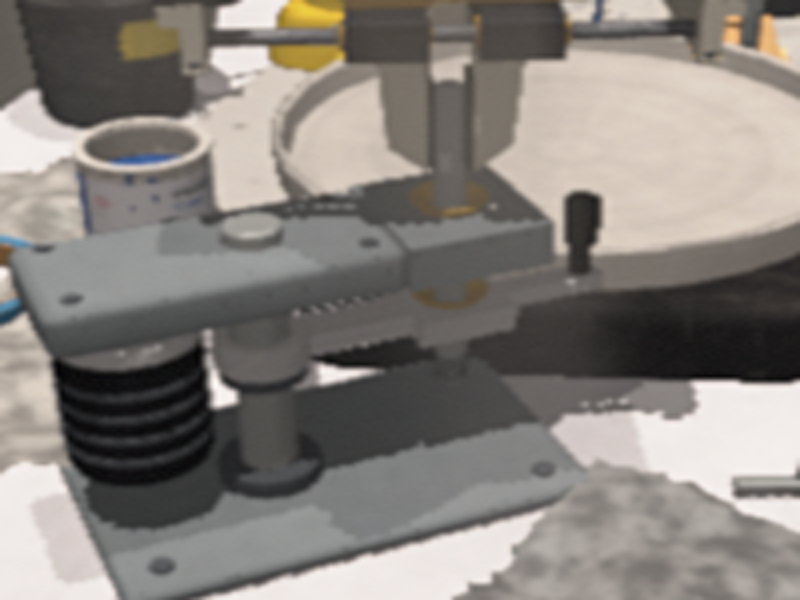

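View pics/t8.png

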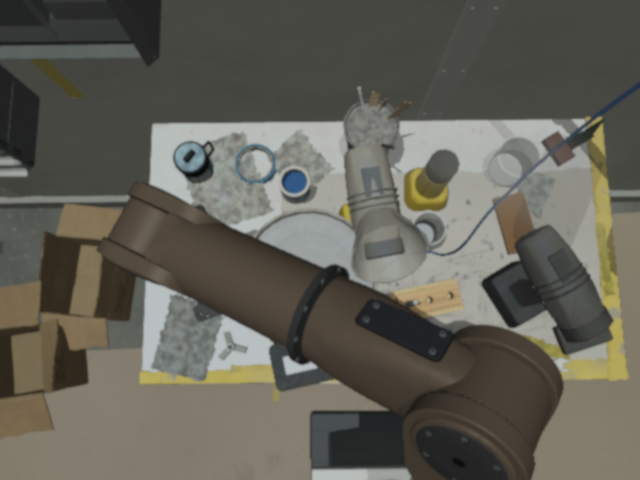

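The foot hangs below the steady at (450,376) in the side crop, predicted (446,377), so z ≈ 47 mm. The arm is level and side forces are under 1 N. A last rest check, then I'll hand in.

```bash
python3 - <<'E'
from h import *
tilt(); print(abs(r.state()['dq']).max()); r.hand_in()
E
```

```text
tcp [0.5459 0.339  0.1808] tilt fix units [ 0.001 -0.001  0.   ] yaw 110.14 F [ 0.5  0.3 -0.9] tau [-0.01 -0.12 -0.06] open mm 11.1 t 21.15
0.001997116628389985
the job is handed in; nothing more can be done
```

The job is done and handed in at about 21 s. The shaft hangs where you asked, and I got no verdict back.

- **Steady arm:** I gripped the knob and swung it in about 0.7 rad. It met its stop with about 11 N, at the position I had predicted. The side camera afterwards showed the knob in line with the head to within a pixel.
- **Long shaft:** I lifted it from the rack and carried it past on the robot's side. It went threaded end down through the spindle and the steady's bushing, with forces under 2 N all the way.
- **Final state:** The threaded end is about 47 mm above the bench, against a half-way height of 47.5 mm between the steady and the base plate. The shaft is held upright at 30 N grip and at rest, with side force about 0.6 N and tilt practically zero.
- **Other objects:** The last side and top pictures show the tin, cup and short shaft where they were.

The shaft's foot appeared about 1 pixel (1–1.5 mm) from its predicted spot in the last side view. That is within the calibration error, and the forces showed no sign of it pressing on the bushings. No checks failed.

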